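# Restock the guarded sweets station

## Task

Slide the clear guard of the sweets station fully open, bring the rectangular canister from the wooden carrier and lower it, still held, into the empty bay until it stands squarely on the rubber pad (do not drop it in), then slide the guard fully shut again. The bay walls and the carrier's plates are taller than the canister, so it must be set down on the way and taken again by its other two sides; keep it upright and leave everything else where it stands.

Things in the scene. Friction and masses are not known exactly. Their poses are not given: they have to be found in the camera images.
- case: Sweets station, fixed: wooden base 196 mm (its x) x 360 mm (its y) x 20 mm with clear walls up to 126 mm. Origin: centre of its underside, on the table. The half at y > 0 has a fixed clear cover; the half at y < 0 is covered, top and front, only by the sliding guard. Inside of the back wall at x = 92 mm.
- bays (a point): Middle of the floor under the two bays, 20 mm above the table, at x = 0, y = -89 mm of the case; axes as the case. Bay centres lie 24 mm to either side of it in y. Three dividers 4 mm thick at y = -48, 0 and 48 mm from it, 76 mm long in x (-38 to 38 mm), tops 120 mm above the table; each bay is 44 mm wide and open at both x ends.
- guard (a joint): Travel (m) of the guard, an L of clear sheet, 180 mm long in y, top face 134 mm above the table, 0.7 kg, friction about 2.5 N. 0 = fully shut, 0.165 = fully open; it opens towards the case's +y, over the fixed cover. It may start up to 40 mm open.
- guard_handle (a point): Middle of the top edge of the guard's handle: an upright steel fin on the guard's top, 12 mm thick along the case's y, 70 mm long along the case's x, 40 mm tall, its top 174 mm above the table. It moves with the guard; when shut it is at y = -89 mm of the case.
- pad: Thin black rubber pad 60 x 36 x 2 mm, fixed on the floor of the empty bay; its origin is the centre of its underside (20 mm above the table), x along the bay (the 60 mm side), z up. It may lie in either of the two bays.
- canister: The canister to be moved: steel with a flat white lid, rectangular, 60 mm (its x) x 36 mm (its y) x 80 mm tall, 0.2 to 0.45 kg, origin at the centre of its underside. It starts upright in one of the two places of the carrier, its long side along the carrier's x. Either way round is good in the bay.
- carrier: Wooden carrier, fixed: 144 mm (its x) x 52 mm (its y), floor 6 mm thick, with three upright plates 4 mm thick across it at x = -70, 0 and 70 mm, tops 106 mm above the table; two places of 66 mm length between them, centred at x = -35 and 35 mm, open along the long sides but for lips up to 16 mm above the table. Origin: centre of its underside.
- tin: Bystander: round steel tin with a domed lid, 40 mm diameter, 74 mm tall, in the carrier's other place. Origin: centre of its underside.
- resident: Bystander: a second canister of the same make and size standing in the other bay of the station. Origin: centre of its underside.
- tumbler: Bystander: drinking glass, 68 mm diameter, 110 mm tall. Origin: centre of its underside.
- bottle: Bystander: amber bottle, 72 mm diameter, 200 mm tall. Origin: centre of its underside.
Not all that is in view belongs to the job. Leave any orange look-alike of the canister alone.

How it is judged (in metres and radians):
On the way, in this order (a step that is already met when the one before it is completed fails the run):
1. the guard is slid fully open (at least 150 of 165 mm) (value of joint guard above 0.15 m), for 0.1 s.
2. the canister stands upright on the pad in the empty bay (within 12 mm along the bay) while still held by the fingers (x of canister in the frame of pad between -0.012 and 0.012 m and y of canister in the frame of pad between -0.008 and 0.008 m and z of canister in the frame of pad below 0.005 m and angle between canister's own z axis and vertical below 0.08 rad and contact force between canister and the fingers above 1 N), for 0.1 s.
At the end, for the whole second after the job is handed in: The canister stands upright and at rest on the pad in the bay that was empty (origin within 12 mm along the bay and 8 mm across of the pad's, no more than 5 mm above its underside), long side along the bay, released, and the guard is shut to within 6 mm (x of canister in the frame of pad between -0.012 and 0.012 m and y of canister in the frame of pad between -0.008 and 0.008 m and z of canister in the frame of pad below 0.005 m and angle between canister's own z axis and vertical below 0.08 rad and value of joint guard below 0.006 m and linear speed of canister below 0.02 m/s and angle between the x axis of canister and the x axis of pad, either way round below 0.2 rad); the robot touches nothing.
It fails at once if the canister is tipped over (more than 0.6 rad) (angle between canister's own z axis and vertical above 0.6 rad).
It fails at once if the other canister is moved more than 20 mm or tipped (distance of resident from where it was at the start of the episode above 0.02 m or angle between resident's own z axis and vertical above 0.4 rad).
It fails at once if the tin, the tumbler or the bottle is moved more than 30 mm (distance of any of tin, tumbler, bottle from where it was at the start of the episode above 0.03 m).
It also fails if it takes over 72 s, if anything falls off the work surface, if the arm or the gripper's body presses on something with over 40 N, if the wrist force passes 120 N, or if a joint passes its speed limit or range.

## Robot

A 6-joint arm with a two-finger parallel gripper is mounted at the origin on the work surface. World frame = base frame: x ahead of the robot, y to its left, z up, the work surface at z = 0. Lengths are in mm, angles in rad, forces in N, time in s.
With the tool pointing down it reaches from about 275 to 1000 mm from the base axis. Payload 8.4 kg.
Tool frame: the origin (TCP) lies at the very end of the fingers, on their centre line; the grasp point (between the pads) lies 19 mm behind it (manip.tcp_to_grasp is the distance from the TCP to the grasp point, in mm); z points along the fingers, y is the direction in which the jaws open and shut (so a half turn about z gives the same grasp; the last joint's range is limited). The gripper opens to 85 mm and grips with 20 to 120 N. Pads are 22 mm wide; open, the fingers measure 114 mm over their backs; the gripper's body (76 mm by 85 mm) begins 54 mm behind the grasp point. The pads swing forward as they close: fully open they stand 13 mm farther back than shut.
Start: joints at [-1.181, 0.353, 1.633, -0, 1.155, -0.002], TCP at [238.657, -577.642, 193.281] pointing down, gripper open.
Joint ranges: [-2.63, 2.63], [-0.92, 2.1], [0.06, 2.66], [-1.3, 4.44], [0, 2.69], [-3.02, 3.02]. Speed limits (rad/s): [2.22, 2.22, 2.79, 3.14, 3.14, 3.14].

## Interface

Orientations are given as a unit quaternion [w, x, y, z].
In Python, from rig import manip gives the robot as it stands.
- The arm moves only by the tool move_arm, never from a script. Its argument "steps" is text: rows parted by semicolons, each of 4 numbers parted by spaces: the shift along the tool's x, y, z in cm, then the turn about the tool's z in rad. In form: dx dy dz yaw; .... A call has 1 to 8 rows; each row is the pose to reach, as a shift and turn from the pose measured when the call began, along the tool's axes at that moment; what a row does not reach only later rows make up. A row lasts 1/8 s, in which the tool goes at most 62.5 mm and 10.7 degrees, less where a joint would pass 70% of its speed; a pose out of reach is approached as far as the arm can. A call with a gripper value outside its range is refused whole. "jaw" is the closure in counts, from 0 (fully open) to 255 (shut), set as the call begins (left out, the last holds). The fingers move at their own pace and stop on an object; "grip_force" is the grip in N (left out, the last holds). Time passes only in rows, so rows that repeat a pose let the fingers close. It gives the time, the measured TCP pose, the force and the opening at its end, in the units of the state.
- manip.get_state(): the state, without advancing time (a new reading comes with each control period).
- manip.get_image(name): name is "side" or "top" or "wrist"; returns (picture, depth): 384x512x3 uint8, blue, green, red; 384x512 float32, mm along the optical axis (not along the pixel's ray), 0 where there is no reading.
- manip.camera_info(name): a dict with "fx", "fy", "cx", "cy" (pixels), "rvec" (rotation vector, rad) and "tvec" (3), from world to camera coordinates, as OpenCV has them; the wrist camera has in their place "tool_from_camera" (4x4, takes a point from camera to tool coordinates, whose origin is the TCP and whose axes are the flange's). Camera axes: x right, y down, z forward; pixel columns grow to the right and rows downward; lengths in mm; the calibration is good to about 2 mm. A picture is of the moment at which its call begins: read the wrist's pose just before it. camera_info takes no time and is no camera call.
- manip.sign_off(): hands the job in, once; it reports no verdict.
Trained networks look in the newest picture that a camera, given by its name, has taken for a name from the list of things; names that differ only in an ending like _2 or _b are one class to them, and where a whole thing is asked for, a point or a joint stands for the part that bears it (a point fixed in the world has none). Each returns a list of dicts, best first, with "conf" (0 to 1); they miss things now and then, are a little off and sometimes report something else, mostly with a low value. They report only what shows in the picture. A call takes as long as a camera call. They do not tell look-alikes from the thing itself.
- manip.look_for(label, camera): "xyz" ([x, y, z] in mm, in world coordinates, good to about 4 mm: the middle of the surface that is visible of it).
The state is a dict: "clock": time; "qpos": joint angles; "joint_vel": joint speeds; "joint_efforts": joint torques, N m; "position": TCP position; "ee_rot": TCP orientation; "contact_force": force on the tool from outside, world axes, zero at the start; "moment": the same for the moment, N m; "finger_gap": finger opening in mm.
Only numpy, scipy, OpenCV 4.12 (cv2) and the standard library are available. Lean on these libraries where they do the work, as an engineer would, in place of code of your own. Each camera call takes 0.05 s, during which the arm holds its last target. There are 200 camera calls.

## Working session

There is one attempt and no reset: what is moved stays moved. The work goes in short steps, Python scripts to look and compute and a tool call to move; the robot and the scene stay as the last step left them, time stands still between calls to the robot, and variables do not carry over. Pictures are saved under pics/ and viewed, about 8 in all and at most 12, crops included, and the job is handed in when it is done.

Besides the shell and the picture viewer there is one more tool, called after "Emit:" as name(argument=value, ...) on one line, values as JSON. move_arm: Moves the arm, as the interface text tells. Its arguments: {"type":"object","properties":{"steps":{"type":"string"},"jaw":{"type":"number"},"grip_force":{"type":"number"}},"required":["steps"]}

```bash
mkdir -p pics; ls
cat > h.py <<'E'
import numpy as np, cv2
from rig import manip
def cam(n):
    c=manip.camera_info(n); K=np.array([[c['fx'],0,c['cx']],[0,c['fy'],c['cy']],[0,0,1.]])
    if 'rvec' in c:
        R=cv2.Rodrigues(np.array(c['rvec'],float))[0]; t=np.array(c['tvec'],float).ravel(); return K,R.T,-R.T@t
    s=manip.get_state(); w,x,y,z=s['ee_rot']
    from scipy.spatial.transform import Rotation as Ro
    A=np.eye(4);A[:3,:3]=Ro.from_quat([x,y,z,w]).as_matrix();A[:3,3]=s['position']
    T=A@np.array(c['tool_from_camera']); return K,T[:3,:3],T[:3,3]
def pts(d,C):
    K,R,o=C; v,u=np.mgrid[:d.shape[0],:d.shape[1]]
    p=np.stack([(u-K[0,2])/K[0,0]*d,(v-K[1,2])/K[1,1]*d,d],-1); return p@R.T+o
def plane(u,v,z,C):
    K,R,o=C; r=R@np.linalg.inv(K)@np.array([u,v,1.]); return o+r*(z-o[2])/r[2]
def proj(P,C):
    K,R,o=C; q=(np.atleast_2d(P)-o)@R; q=q@K.T; return q[:,:2]/q[:,2:]
def grab(n):
    C=cam(n); im,d=manip.get_image(n); return im,d,C
E
python3 - <<'E'
from h import *
print(manip.get_state())
for n in ('top','side'):
    im,d,C=grab(n); cv2.imwrite(f'pics/{n}0.png',im); np.savez(f'{n}0.npz',d=d,K=C[0],R=C[1],o=C[2],im=im); print(n,C[2],C[1][:,2],C[0][0,0])
    for l in ['case','guard','guard_handle','pad','canister','carrier','tin','resident','tumbler','bottle']:
        print(l,[(np.round(r['xyz']).tolist(),round(r['conf'],2)) for r in manip.look_for(l,n)][:3])
E
```

```text
pics
{'clock': 0.0, 'qpos': array([-1.18141468e+00,  3.53681865e-01,  1.63415477e+00,  2.52633501e-05,
        1.15522023e+00, -2.36162728e-03]), 'joint_vel': array([ 0.00070629, -0.00134051,  0.00134232,  0.00031822, -0.00047467,
        0.00179854]), 'joint_efforts': array([-3.76523210e-03, -6.05255699e+01, -3.42068195e+01, -2.46053469e-04,
        9.48456698e-03,  7.33028128e-05]), 'position': array([ 238.44542972, -577.12875409,  192.53184797]), 'ee_rot': array([-7.20663100e-04,  9.80879134e-01,  1.94616517e-01, -1.29450178e-04]), 'contact_force': array([-0.9345772 , -0.10336288,  0.20558946]), 'moment': array([-0.02784886,  0.06215324,  0.03377455]), 'finger_gap': 85.58236668682368}
top [ 464.37077438  129.33496754 1410.77934452] [ 0.08480821 -0.00153824 -0.99639611] 466.8562137611695
case [([543.0, 154.0, 127.0], 0.75)]
guard []
guard_handle [([531.0, 91.0, 131.0], 0.96)]
pad []
canister [([564.0, -274.0, 83.0], 0.95), ([678.0, -288.0, 83.0], 0.57)]
carrier [([526.0, -268.0, 13.0], 0.85)]
tin [([491.0, -277.0, 78.0], 0.72)]
resident [([529.0, 86.0, 137.0], 0.67)]
tumbler [([804.0, -123.0, 66.0], 0.79)]
bottle [([429.0, 495.0, 130.0], 0.65)]
side [1257.50710703 -240.84745429  839.12881836] [-0.65943537  0.34554243 -0.66764168] 363.7950000249963
case [([605.0, 128.0, 125.0], 0.62)]
guard [([546.0, 76.0, 132.0], 0.7), ([805.0, -117.0, 75.0], 0.32)]
guard_handle [([546.0, 79.0, 137.0], 0.79), ([489.0, -285.0, 81.0], 0.21)]
pad []
canister [([692.0, -294.0, 61.0], 0.73), ([560.0, -280.0, 89.0], 0.52)]
carrier [([604.0, -278.0, 76.0], 0.63), ([546.0, 78.0, 135.0], 0.46), ([560.0, -283.0, 83.0], 0.25)]
tin []
resident [([606.0, 133.0, 125.0], 0.5)]
tumbler [([804.0, -119.0, 74.0], 0.98)]
bottle [([449.0, 500.0, 100.0], 0.86)]
```

```bash
python3 -c "
import cv2,numpy as np
a=cv2.imread('pics/top0.png');cv2.imwrite('pics/top0b.png',cv2.resize(a,(800,600),interpolation=cv2.INTER_CUBIC))"
```

```text
(no output)
```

View pics/top0b.png

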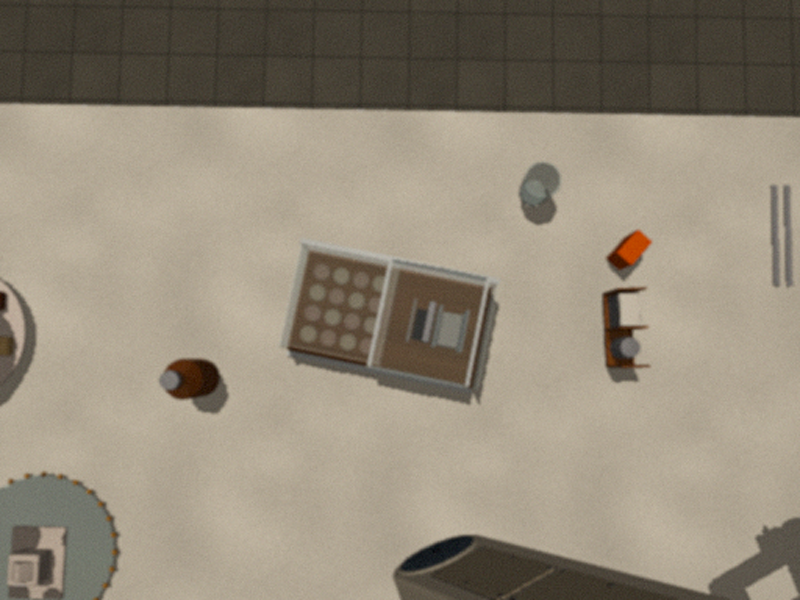

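View pics/side0.png

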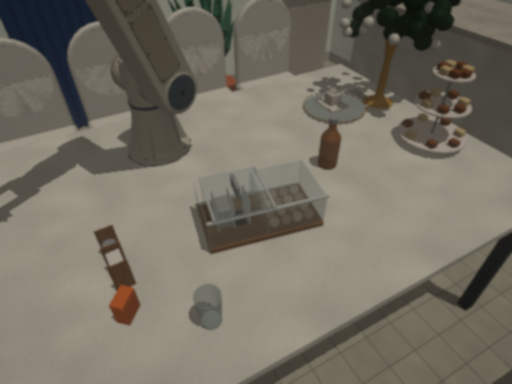

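The top view shows the case at about (390,315) with the handle at (431,322). The resident is in the right bay at (450,328), and the dark pad is in the left bay at (418,322). The carrier is at (625,328), with the white-lidded canister in the far place and the tin in the near one. The orange decoy is at (630,250).

```bash
cat >> h.py <<'E'
def st():
    s=manip.get_state(); w,x,y,z=s['ee_rot']
    from scipy.spatial.transform import Rotation as Ro
    M=Ro.from_quat([x,y,z,w]).as_matrix(); return np.array(s['position']),M,np.arctan2(M[1,0],M[0,0]),s
def plan(P,phi):
    "shift in tool axes (cm) and yaw to reach TCP P with tool-x heading phi"
    p,M,f,s=st(); d=M.T@(np.array(P)-p)/10; y=(f-phi+np.pi)%(2*np.pi)-np.pi
    print('plan',P,np.round(phi,3),'->',np.round(d,2),round(y,3))
E
python3 - <<'E'
from h import *
c=manip.camera_info('wrist'); print({k:np.round(v,3).tolist() for k,v in c.items()})
z=np.load('top0.npz'); C=(z['K'],z['R'],z['o']); P=pts(z['d'],C); Z=P[...,2]
def box(x0,x1,y0,y1,z0,z1):
    m=(P[...,0]>x0)&(P[...,0]<x1)&(P[...,1]>y0)&(P[...,1]<y1)&(Z>z0)&(Z<z1)&(z['d']>0); return P[m]
for n,b in dict(carrier=(430,640,-330,-220,95,115),canlid=(500,640,-330,-220,78,93),handle=(440,620,0,180,150,185),casebase=(380,720,-100,360,12,30),casetop=(380,720,-100,360,115,140)).items():
    q=box(*b); 
    if len(q): r=cv2.minAreaRect(q[:,:2].astype(np.float32)); print(n,len(q),q.mean(0).round(1),np.median(q[:,2]).round(1),r)
plan([440,-300,380],0.0)
E
```

```text
{'fx': 275.708, 'fy': 275.708, 'cx': 256.808, 'cy': 196.413, 'tool_from_camera': [[0.001, -0.945, -0.328, 85.262], [1.0, 0.0, 0.001, 0.288], [-0.001, -0.328, 0.945, -181.0], [0.0, 0.0, 0.0, 1.0]]}
carrier 70 [ 539.9 -279.   105.1] 105.4 ((531.4468994140625, -282.85205078125), (141.11155700683594, 53.15423583984375), 2.2458436489105225)
canlid 315 [ 561.2 -280.    85.7] 85.9 ((550.8967895507812, -276.9678039550781), (51.9771728515625, 101.0945816040039), 87.83265686035156)
handle 123 [531.   87.1 173.8] 174.1 ((530.8214721679688, 86.96279907226562), (11.811381340026855, 68.97732543945312), 79.54827880859375)
casebase 503 [463.  165.9  18.9] 18.4 ((533.8334350585938, 160.38145446777344), (359.15753173828125, 200.407958984375), 80.41566467285156)
casetop 8829 [549.2 161.4 130.8] 131.2 ((547.0441284179688, 156.71481323242188), (360.9803771972656, 201.3799285888672), 79.34588623046875)
plan [440, -300, 380] 0.0 -> [ 29.21 -17.97 -18.67] 0.392
```

```bash
python3 -c "
from h import *
plan([555,-282,240],0.039)"
```

```text
plan [555, -282, 240] 0.039 -> [ 40.53 -15.24  -4.67] 0.353
```

Emit:
move_arm(steps="5.5 -2 -1.5 0.1; 11 -4 -3 0.2; 16.5 -6 -4.7 0.353; 22 -8 -4.7 0.353; 27.5 -10.3 -4.7 0.353; 33 -12.4 -4.7 0.353; 40.5 -15.2 -4.7 0.353; 40.5 -15.2 -4.7 0.353", jaw=0, grip_force=40)

```text
clock: 2.1
position: [557.1, -279.9, 240.2]
ee_rot: [-0.0, 1.0, 0.021, 0.0]
contact_force: [-0.4, -1.3, -0.5]
finger_gap: 85.3
```

Run:
```python
from h import *
print(st()[0],st()[2])
im,d,C=grab('wrist'); cv2.imwrite('pics/w1.png',im); P=pts(d,C); Z=P[...,2]
for l in ['canister','tin','carrier']: print(l,[(np.round(r['xyz']).tolist(),round(r['conf'],2)) for r in manip.look_for(l,'wrist')][:3])
def box(n,x0,x1,y0,y1,z0,z1):
    m=(P[...,0]>x0)&(P[...,0]<x1)&(P[...,1]>y0)&(P[...,1]<y1)&(Z>z0)&(Z<z1)&(d>0); q=P[m]
    if len(q): print(n,len(q),q.mean(0).round(1),cv2.minAreaRect(q[:,:2].astype(np.float32)))
box('plates',440,625,-330,-220,101,112)
box('lid',536,596,-330,-235,80,92)
box('floorlip',440,625,-330,-220,3,19)
```

```text
[ 557.11713704 -279.9447108   240.24378962] 0.041922573154999566
canister [([566.0, -280.0, 87.0], 0.84), ([678.0, -299.0, 84.0], 0.81)]
tin [([501.0, -288.0, 81.0], 0.94)]
carrier [([534.0, -283.0, 79.0], 0.69)]
plates 513 [ 534.6 -284.2  105.3] ((531.1551513671875, -284.2858581542969), (143.48060607910156, 51.65181350708008), 2.4377853870391846)
lid 1352 [ 566.7 -283.6   86.3] ((565.3419189453125, -283.5514831542969), (59.14242935180664, 35.707176208496094), 3.278519868850708)
floorlip 372 [ 537.8 -279.2   14.3] ((541.27294921875, -277.9463806152344), (159.02467346191406, 98.1971206665039), 1.4767940044403076)
```

View pics/w1.png

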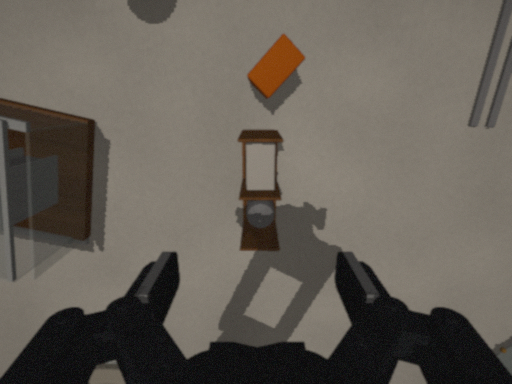

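The wrist view shows the canister's white lid at (261,165) in the far place of the carrier, the tin at (260,213), and the orange decoy apart at (276,65). The depth fit agrees with it. Next is the case.

```bash
python3 -c "
from h import *
plan([531,95,260],-0.183)"
```

```text
plan [531, 95, 260] -0.183 -> [ -0.84 -37.88  -2.  ] 0.222
```

Emit:
move_arm(steps="0 -5.5 -1 0.1; 0 -11 -2 0.222; -0.4 -17 -2 0.222; -0.4 -23 -2 0.222; -0.8 -29 -2 0.222; -0.8 -34 -2 0.222; -0.8 -37.9 -2 0.222; -0.8 -37.9 -2 0.222")

```text
clock: 3.3
position: [531.0, 95.5, 260.1]
ee_rot: [0.0, 0.996, -0.091, -0.0]
contact_force: [-0.3, -0.4, -0.9]
finger_gap: 85.3
```

```bash
cat > case.py <<'E'
from h import *
print(st()[0],st()[2])
im,d,C=grab('wrist'); cv2.imwrite('pics/w2.png',im); P=pts(d,C); Z=P[...,2]; np.savez('w2.npz',d=d,K=C[0],R=C[1],o=C[2],im=im)
for l in ['pad','guard_handle','resident','guard','case']: print(l,[(np.round(r['xyz']).tolist(),round(r['conf'],2)) for r in manip.look_for(l,'wrist')][:3])
def box(n,x0,x1,y0,y1,z0,z1):
    m=(P[...,0]>x0)&(P[...,0]<x1)&(P[...,1]>y0)&(P[...,1]<y1)&(Z>z0)&(Z<z1)&(d>0); q=P[m]
    if len(q): print(n,len(q),q.mean(0).round(1),np.median(q[:,2]).round(1),cv2.minAreaRect(q[:,:2].astype(np.float32)))
box('handle',440,620,20,150,165,182)
box('handlehigh',440,620,20,150,150,182)
box('base',380,720,-100,360,15,25)
box('top',380,720,-100,360,122,140)
box('guardtop',380,720,-100,360,132,140)
box('walls',380,720,-100,360,122,128)
E
python3 case.py
```

```text
[531.02582292  95.54870582 260.12617928] -0.18200658412102996
pad []
guard_handle [([548.0, 80.0, 134.0], 0.79)]
resident []
guard [([547.0, 81.0, 130.0], 0.66)]
case [([561.0, 150.0, 134.0], 0.82)]
handle 799 [533.7  84.9 174. ] 174.2 ((531.1072998046875, 84.95278930664062), (11.982354164123535, 69.90971374511719), 79.87399291992188)
handlehigh 831 [534.9  84.7 173.4] 174.1 ((531.1298828125, 84.94874572753906), (11.982354164123535, 69.95555114746094), 79.87399291992188)
top 49656 [559.5 156.6 130.8] 133.2 ((546.6334838867188, 155.29681396484375), (361.67523193359375, 201.47128295898438), 79.20284271240234)
guardtop 26095 [543.2  83.2 134.5] 134.4 ((547.1229858398438, 158.74383544921875), (336.41741943359375, 201.14141845703125), 79.20284271240234)
walls 21342 [570.5 242.8 126.3] 126.3 ((547.690673828125, 155.02955627441406), (361.6943054199219, 196.47610473632812), 79.3340835571289)
```

View pics/w2.png

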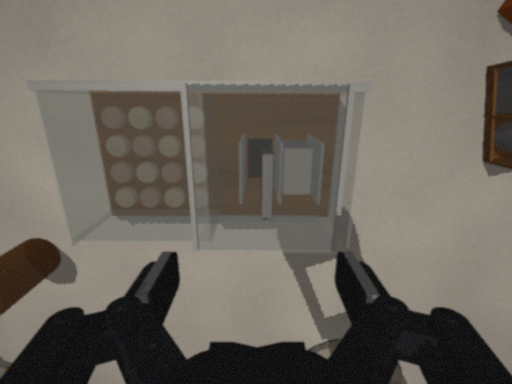

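The wrist view shows the pad (dark) in the left bay at about (258,158), the resident in the right bay at (297,168), and the fin at (267,187). I'll grip the fin.

```bash
python3 -c "
from h import *
plan([531,85,150],-0.178)"
```

```text
plan [531, 85, 150] -0.178 -> [ 0.12  0.86 11.01] -0.007
```

Emit:
move_arm(steps="0.1 0.9 5 0; 0.1 0.9 9 0; 0.1 0.9 11 0; 0.1 0.9 11 0", jaw=100)

```text
clock: 4.1
position: [529.6, 83.5, 148.6]
ee_rot: [0.001, 0.996, -0.093, -0.002]
contact_force: [-0.0, -0.2, 0.0]
finger_gap: 52.1
```

Emit:
move_arm(steps="0 0 0 0; 0 0 0 0; 0 0 0 0; 0 0 0 0; 0 0 0 0", jaw=255, grip_force=25)

```text
clock: 4.72
position: [529.7, 83.6, 148.8]
ee_rot: [0.001, 0.996, -0.093, -0.002]
contact_force: [-0.6, -1.5, 0.3]
finger_gap: 0.1
```

```bash
sed -i 's/w2\./w3./g' case.py; python3 case.py; python3 -c "
from h import *
print(st()[3]['finger_gap'], st()[3]['contact_force'])"
```

```text
[529.68014456  83.59902358 148.83825536] -0.18613586923084235
pad []
guard_handle [([567.0, 76.0, 136.0], 0.74)]
resident []
guard [([568.0, 77.0, 130.0], 0.79)]
case [([567.0, 130.0, 136.0], 0.87)]
handle 1027 [550.6  81.4 173.8] 174.1 ((548.8286743164062, 81.60733795166016), (11.68187141418457, 34.35907745361328), 79.02110290527344)
handlehigh 1145 [552.1  81.1 172.2] 174.0 ((548.866455078125, 81.60803985595703), (11.945627212524414, 34.3277702331543), 79.53256225585938)
top 83223 [565.3 131.4 131.4] 133.8 ((544.4666748046875, 143.97010803222656), (339.6269836425781, 201.8690643310547), 79.14282989501953)
guardtop 49600 [562.6  79.4 134.6] 134.5 ((538.384765625, 114.2869873046875), (271.5726013183594, 201.12188720703125), 79.15874481201172)
walls 30503 [561.9 214.9 126.3] 126.3 ((543.4125366210938, 142.9293975830078), (339.552978515625, 188.05770874023438), 78.36367797851562)
0.008329343340986114 [-0.50973645  0.00520942 -0.85269632]
```

View pics/w3.png

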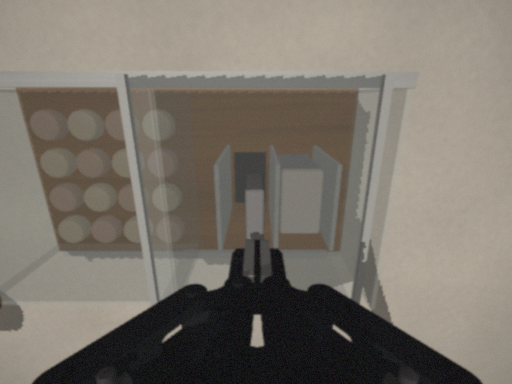

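The fin is seen between the fingers at about (256,245), although the gap reads about 0. I'll test with a small pull.

Emit:
move_arm(steps="0 -0.5 0 0; 0 -1 0 0; 0 -2 0 0; 0 -2 0 0")

```text
clock: 5.52
position: [533.5, 104.1, 148.6]
ee_rot: [0.001, 0.996, -0.093, -0.002]
contact_force: [-0.5, -0.6, -0.4]
finger_gap: 0.6
```

```bash
sed -i 's/w3\./w4./g' case.py; python3 case.py|egrep -v "^(pad|res|guard |case)"; python3 -c "
from h import *
print(st()[3]['finger_gap'], st()[3]['contact_force']); a=cv2.imread('pics/w4.png')[200:330,160:360]; cv2.imwrite('pics/w4c.png',cv2.resize(a,(800,520)))"
```

```text
[533.46192896 104.0874429  148.5631065 ] -0.18528174061189318
guard_handle [([561.0, 76.0, 134.0], 0.61)]
handle 1656 [540.3  83.2 173.7] 174.1 ((531.9862060546875, 84.91140747070312), (12.192913055419922, 68.38892364501953), 79.38536071777344)
handlehigh 1880 [541.9  83.4 171.8] 174.0 ((532.0523071289062, 84.89901733398438), (12.192913055419922, 68.52326202392578), 79.38536071777344)
top 89377 [567.  141.1 131. ] 133.6 ((546.632080078125, 154.01536560058594), (360.32037353515625, 201.57679748535156), 79.04600524902344)
guardtop 49131 [562.5  77.  134.5] 134.4 ((537.88037109375, 110.85688018798828), (267.8403015136719, 201.0665283203125), 79.79224395751953)
walls 36683 [565.6 225.5 126.3] 126.3 ((542.8047485351562, 155.00912475585938), (361.03656005859375, 188.8806915283203), 79.42942810058594)
-0.2598197259024318 [ 0.68754365 -0.52547306  0.15867729]
```

View pics/w4c.png

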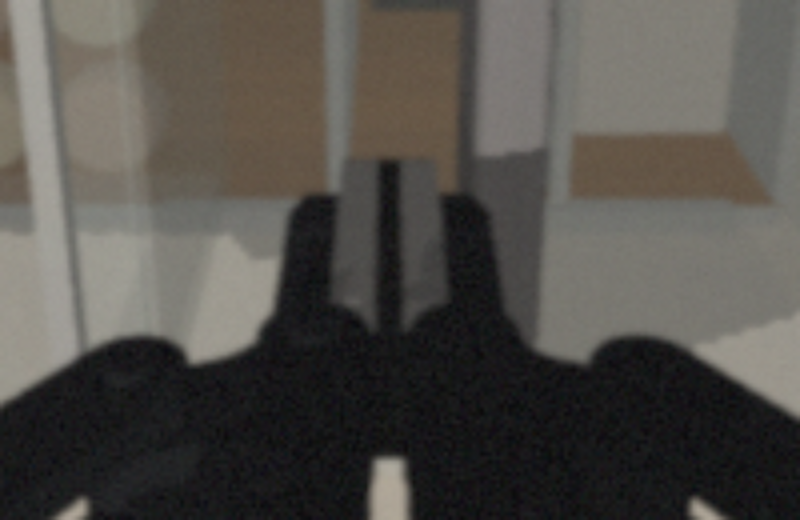

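Run:
```python
from h import *
z=np.load('w4.npz'); d=z['d']; p,M,f,s=st()
T=(pts(d,(z['K'],z['R'],z['o']))-p)@M
for v in range(205,300,6): print(v,[T[v,u].round(0).tolist() for u in (246,257,268)])
q=T.reshape(-1,3)[(d.ravel()>0)]; 
k=(abs(q[:,1])<25)&(abs(q[:,0])<25)&(q[:,2]<-5)&(q[:,2]>-200); print(np.percentile(q[k],[0,1,50,99,100],axis=0).round(1))
```

```text
205 [[11.0, -9.0, 14.0], [11.0, -1.0, 14.0], [11.0, 7.0, 14.0]]
211 [[6.0, -9.0, 14.0], [6.0, -1.0, 14.0], [6.0, 8.0, 14.0]]
217 [[1.0, -9.0, 14.0], [1.0, -1.0, 15.0], [1.0, 8.0, 15.0]]
223 [[-4.0, -9.0, 14.0], [-4.0, -1.0, 15.0], [-4.0, 8.0, 14.0]]
229 [[-9.0, -9.0, 14.0], [-10.0, -1.0, 15.0], [-9.0, 8.0, 14.0]]
235 [[-15.0, -9.0, 15.0], [-14.0, -1.0, 14.0], [-14.0, 8.0, 14.0]]
241 [[11.0, -7.0, -43.0], [12.0, -1.0, -45.0], [12.0, 5.0, -44.0]]
247 [[12.0, -7.0, -51.0], [11.0, -1.0, -50.0], [12.0, 5.0, -51.0]]
253 [[12.0, -7.0, -57.0], [11.0, -1.0, -56.0], [11.0, 5.0, -56.0]]
259 [[12.0, -6.0, -63.0], [12.0, -1.0, -63.0], [11.0, 5.0, -62.0]]
265 [[12.0, -6.0, -68.0], [12.0, -1.0, -68.0], [11.0, 4.0, -68.0]]
271 [[11.0, -6.0, -72.0], [11.0, -1.0, -72.0], [13.0, 4.0, -74.0]]
277 [[12.0, -6.0, -78.0], [11.0, -1.0, -76.0], [13.0, 4.0, -79.0]]
283 [[12.0, -6.0, -82.0], [7.0, -1.0, -76.0], [13.0, 4.0, -84.0]]
289 [[13.0, -5.0, -87.0], [4.0, -1.0, -76.0], [13.0, 4.0, -87.0]]
295 [[13.0, -5.0, -90.0], [1.0, -1.0, -76.0], [12.0, 3.0, -90.0]]
[[ -24.8  -25.  -132.9]
 [ -12.7  -24.3 -131.8]
 [  12.7    1.7 -106.7]
 [  20.9   24.3  -24.4]
 [  25.    25.    -5.2]]
```

The depth picture shows the shut fingertips about 42 mm behind the reported TCP, at tool z ≈ −43, with pads from −43 to −79. That explains why the fingers closed above the fin. I'll use real tip = TCP − 42 mm, and re-check it on the fin.

```bash
python3 -c "
from h import *
print(manip.tcp_to_grasp)
plan([532,85.5,106],-0.182)"
```

```text
18.700000000000003
plan [532, 85.5, 106] -0.182 -> [0.22 1.74 4.26] -0.004
```

Emit:
move_arm(steps="0.2 1.8 -1 0; 0.2 1.8 -1 0; 0.2 1.8 0 0; 0.2 1.8 2 0; 0.2 1.8 3.5 0; 0.2 1.8 4.3 0; 0.2 1.8 4.3 0", jaw=100)

```text
clock: 6.7
position: [531.3, 85.0, 104.9]
ee_rot: [0.001, 0.996, -0.093, -0.003]
contact_force: [-0.7, 0.2, -0.0]
finger_gap: 51.9
```

Emit:
move_arm(steps="0 0 0 0; 0 0 0 0; 0 0 0 0; 0 0 0 0", jaw=255, grip_force=30)

```text
clock: 7.2
position: [531.6, 85.0, 105.5]
ee_rot: [0.001, 0.996, -0.093, -0.002]
contact_force: [-0.7, -0.2, 5.1]
finger_gap: 11.7
```

Emit:
move_arm(steps="0 -2 0 0; 0 -5 0 0; 0 -8 0 0; 0 -11 0 0; 0 -13.5 0 0; 0 -14.6 0 0; 0 -14.6 0 0")

```text
clock: 8.07
position: [559.0, 229.4, 105.5]
ee_rot: [0.001, 0.996, -0.093, -0.002]
contact_force: [0.1, 0.5, 4.9]
finger_gap: 11.5
```

```bash
sed -i 's/w4\./w5./g' case.py; python3 case.py|egrep -v "^(res|guard |case)"; python3 -c "
from h import *
s=st();print(s[0],s[2],s[3]['contact_force'],s[3]['finger_gap'])"
```

```text
[559.00807391 229.36010002 105.47496704] -0.18554773784904743
pad []
guard_handle [([603.0, 223.0, 136.0], 0.57)]
base 6422 [563.8  24.8  20.5] 20.5 ((512.43408203125, 28.466384887695312), (93.7402572631836, 199.552734375), 79.40319061279297)
top 73277 [604.6 223.1 134. ] 134.4 ((555.4803466796875, 201.18856811523438), (267.6800842285156, 201.03765869140625), 79.27476501464844)
guardtop 66833 [602.6 221.5 134.5] 134.5 ((557.9428100585938, 215.23223876953125), (232.19906616210938, 200.67025756835938), 79.28826141357422)
walls 3265 [603.9 307.3 126.3] 126.3 ((594.8170166015625, 210.96780395507812), (156.27093505859375, 273.383056640625), 2.2800402641296387)
[558.95924514 229.04592322 105.45931325] -0.18647223345954292 [-0.08536673  2.41871865  5.33997731] 11.366442773137646
```

Emit:
move_arm(steps="0 0 0 0; 0 0 0 0; 0 0 -3 0; 0 4 -8 0; 0 9 -9 0; 0 14 -9 0; 0 14 -9 0", jaw=60)

```text
clock: 9.25
position: [532.4, 88.7, 195.7]
ee_rot: [0.001, 0.996, -0.095, -0.002]
contact_force: [0.2, 0.8, 0.2]
finger_gap: 65.4
```

```bash
sed -i 's/w5\./w6./g' case.py
cat >> case.py <<'E'
box('handle2',440,660,180,300,165,182)
box('canR',480,620,0,90,98,106)
box('padz',480,620,30,130,18,24.5)
b=(im.max(2)<75)
g=P[(Z>15)&(Z<30)&b&(d>0)]; k=(abs(g[:,0]-535)<60)&(abs(g[:,1]-90)<50); g=g[k]; print('dark',len(g),g.mean(0),cv2.minAreaRect(g[:,:2].astype(np.float32)))
box('dividers',470,640,0,150,112,124)
E
python3 case.py
```

```text
[532.43315794  88.65867948 195.7105616 ] -0.1896253344015298
pad [([534.0, 95.0, 23.0], 0.96)]
guard_handle [([576.0, 221.0, 137.0], 0.89)]
resident [([527.0, 40.0, 98.0], 0.58)]
guard [([578.0, 220.0, 132.0], 0.87)]
case [([529.0, 43.0, 99.0], 0.67)]
base 13926 [542.3  72.9  20.6] 20.5 ((520.3491821289062, 68.0615005493164), (176.80029296875, 198.63600158691406), 79.25157165527344)
top 39545 [577.  204.  133.8] 134.3 ((546.454833984375, 155.0670166015625), (361.82891845703125, 201.61468505859375), 79.26277160644531)
guardtop 34581 [574.7 223.9 134.5] 134.4 ((545.5305786132812, 150.7421875), (341.6292724609375, 201.39617919921875), 79.21269226074219)
walls 1903 [540.8  67.8 126. ] 126.2 ((544.9096069335938, 155.15914916992188), (364.1026306152344, 195.32870483398438), 80.24679565429688)
handle2 1752 [560.5 226.6 172.5] 173.8 ((558.4866943359375, 229.11338806152344), (13.475299835205078, 69.80501556396484), 79.43995666503906)
canR 2006 [523.3  44.1 100.5] 100.4 ((524.9078979492188, 45.757957458496094), (51.040489196777344, 75.3399887084961), 77.07487487792969)
padz 5981 [566.6  83.8  20.8] 20.7 ((550.04296875, 79.97550201416016), (139.8899688720703, 99.94807434082031), 0.06838355213403702)
dark 2604 [537.73974122 106.54306632  21.3862263 ] ((535.027587890625, 90.30081176757812), (99.29133605957031, 120.02571868896484), 89.91150665283203)
dividers 1133 [529.5  63.9 119.3] 120.1 ((527.7670288085938, 67.6339111328125), (100.23753356933594, 76.10562896728516), 79.38648223876953)
```

View pics/w6.png

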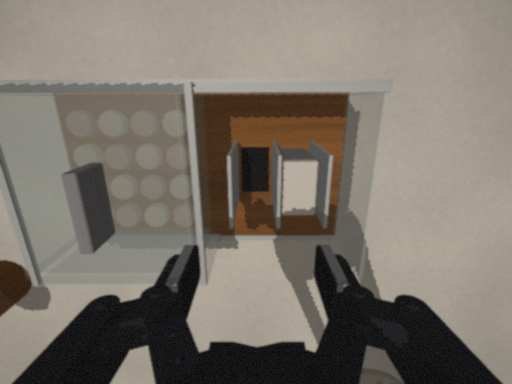

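The guard is open, with the fin now at (90,205). The pad (dark) is in the left bay at (256,170) and the resident is at (300,187). The dividers fit as 100×76 mm, which puts the bays point at (527.8, 67.6) with yaw −0.185.

Run:
```python
from h import *
z=np.load('w6.npz'); C=(z['K'],z['R'],z['o']); im=z['im'];P=pts(z['d'],C)
a=-0.185; ex=np.array([np.cos(a),np.sin(a)]); ey=np.array([-ex[1],ex[0]]); o=np.array([527.8,67.6])
q=(P[...,:2]-o); X=q@ex; Y=q@ey
m=(im.max(2)<70)&(abs(X)<60)&(Y>0)&(Y<50)&(P[...,2]>15)&(P[...,2]<28)
print(m.sum(),np.percentile(X[m],[1,50,99]),np.percentile(Y[m],[1,50,99]), 'pad world by plane:', plane(256,169.5,22,C))
print('bay centre',o+24*ey)
plan([565.5,-283.5,190],0.045)
```

```text
1607 [-57.05223636  -4.85645557  29.42816228] [ 6.05973429 26.2933919  45.71835127] pad world by plane: [531.76560966  89.3551638   22.        ]
bay centre [532.2147168   91.19047002]
plan [565.5, -283.5, 190] 0.045 -> [10.08 36.36  0.53] -0.23
```

Emit:
move_arm(steps="1.5 5.5 0 -0.1; 3 11 0 -0.2; 4.5 17 0 -0.23; 6.5 23 0 -0.23; 8 29 0 -0.23; 9.5 33.5 0 -0.23; 10.1 36.4 0.5 -0.23; 10.1 36.4 0.5 -0.23", jaw=0)

```text
clock: 10.55
position: [565.8, -285.0, 189.3]
ee_rot: [-0.0, 1.0, 0.022, -0.003]
contact_force: [0.2, 0.4, -0.1]
finger_gap: 85.2
```

Run:
```python
from h import *
im,d,C=grab('wrist'); P=pts(d,C); Z=P[...,2]
m=(P[...,0]>536)&(P[...,0]<596)&(abs(P[...,1]+283)<40)&(Z>80)&(Z<92); q=P[m]; r=cv2.minAreaRect(q[:,:2].astype(np.float32)); print(q.mean(0),r)
plan([565.5,-283.5,8],0.045)
```

```text
[ 566.49975289 -283.48472608   86.3156509 ] ((565.1129150390625, -283.4473571777344), (58.78032302856445, 36.00875473022461), 2.506692886352539)
plan [565.5, -283.5, 8] 0.045 -> [ 7.000e-02 -1.000e-02  1.815e+01] -0.001
```

Emit:
move_arm(steps="0 0 5 0; 0 0 10 0; 0 0 14 0; 0 0 16.5 0; 0 0 18.1 0; 0 0 18.1 0")

```text
clock: 11.35
position: [564.6, -282.4, 7.9]
ee_rot: [-0.001, 1.0, 0.023, -0.003]
contact_force: [0.2, -0.4, 0.3]
finger_gap: 85.1
```

Emit:
move_arm(steps="0 0 0 0; 0 0 0 0; 0 0 0 0; 0 0 0 0; 0 0 0 0; 0 0 0 0", jaw=255, grip_force=40)

```text
clock: 12.1
position: [565.2, -282.7, 8.8]
ee_rot: [-0.001, 1.0, 0.022, -0.003]
contact_force: [-0.6, 1.1, 6.4]
finger_gap: 35.6
```

Emit:
move_arm(steps="0 0 -1 0; 0 0 -3.5 0; 0 0 -7 0; 0 0 -10.5 0; 0 0 -12.5 0; 0 0 -12.5 0")

```text
clock: 12.85
position: [566.5, -283.3, 135.1]
ee_rot: [0.0, 1.0, 0.022, -0.002]
contact_force: [0.1, -0.4, -4.2]
finger_gap: 35.4
```

Run:
```python
from h import *
plan([515,-140,8],-0.185)
print(manip.get_state()['finger_gap'])
```

```text
plan [515, -140, 8] -0.185 -> [ -4.46 -14.54  12.72] 0.23
35.41760520607249
```

Emit:
move_arm(steps="-1 -3.5 0 0.05; -2 -7.5 0 0.15; -3.5 -11.5 2 0.23; -4.5 -14.5 6 0.23; -4.5 -14.5 9.5 0.23; -4.5 -14.5 11.8 0.23; -4.5 -14.5 12.6 0.23; -4.5 -14.5 12.6 0.23")

```text
clock: 13.85
position: [514.0, -140.3, 8.4]
ee_rot: [0.0, 0.996, -0.092, -0.003]
contact_force: [0.3, 0.3, -3.6]
finger_gap: 35.3
```

Emit:
move_arm(steps="0 0 0.2 0; 0 0 0.4 0; 0 0 0.5 0; 0 0 0.5 0")

```text
clock: 14.35
position: [514.0, -140.3, 3.6]
ee_rot: [0.0, 0.996, -0.092, -0.002]
contact_force: [-0.3, 0.5, -3.8]
finger_gap: 35.1
```

Emit:
move_arm(steps="0 0 0.1 0; 0 0 0.2 0; 0 0 0.2 0")

```text
clock: 14.72
position: [514.2, -140.5, 2.8]
ee_rot: [0.0, 0.996, -0.093, -0.002]
contact_force: [-4.9, 0.8, 11.8]
finger_gap: 35.1
```

Contact: +12 N up. I'll release and rise, then look.

Emit:
move_arm(steps="0 0 0 0; 0 0 0 0; 0 0 0 0; 0 0 -3 0; 0 0 -8 0; 0 0 -13 0; 0 0 -16 0; 0 0 -16 0", jaw=0)

```text
clock: 15.72
position: [516.6, -141.0, 165.2]
ee_rot: [0.001, 0.996, -0.093, 0.0]
contact_force: [0.4, -0.6, -0.1]
finger_gap: 85.2
```

Run:
```python
from h import *
im,d,C=grab('wrist'); cv2.imwrite('pics/w7.png',im);P=pts(d,C); Z=P[...,2]
m=(abs(P[...,0]-515)<60)&(abs(P[...,1]+140)<60)&(Z>72)&(Z<88); q=P[m]; r=cv2.minAreaRect(q[:,:2].astype(np.float32)); print(len(q),q.mean(0),r)
a=-0.185
plan([r[0][0],r[0][1],162],a+np.pi/2)
```

```text
2000 [ 515.74065083 -140.84322097   80.19909014] ((514.1533813476562, -140.57705688476562), (35.866703033447266, 59.96592330932617), 80.09288024902344)
plan [514.1533813476562, -140.57705688476562, 162] 1.386 -> [-0.13  0.02  0.14] -1.571
```

Emit:
move_arm(steps="-0.1 0 0 -0.18; -0.1 0 0 -0.36; -0.1 0 0 -0.54; -0.1 0 0 -0.72; -0.1 0 0 -0.9; -0.1 0 0 -1.08; -0.1 0 0 -1.26; -0.1 0 0 -1.44")

```text
clock: 16.77
position: [513.3, -140.1, 161.4]
ee_rot: [-0.002, 0.808, 0.589, -0.002]
contact_force: [-0.5, -0.2, 0.3]
finger_gap: 85.5
```

```bash
python3 -c "
from h import *
plan([514.4,-140.6,5],1.397)"
```

```text
plan [514.4, -140.6, 5] 1.397 -> [ 0.    0.2  15.64] -0.136
```

Emit:
move_arm(steps="0 0.1 1 -0.136; 0 0.1 3 -0.136; 0 0.1 7 -0.136; 0 0.1 11 -0.136; 0 0.1 14 -0.136; 0 0.1 15.6 -0.136; 0 0.1 15.6 -0.136")

```text
clock: 17.65
position: [512.1, -140.0, 3.9]
ee_rot: [-0.003, 0.766, 0.643, -0.003]
contact_force: [0.1, -0.4, 0.0]
finger_gap: 85.1
```

Emit:
move_arm(steps="0 0 0 0; 0 0 0 0; 0 0 0 0; 0 0 0 0; 0 0 0 0", jaw=255, grip_force=45)

```text
clock: 18.27
position: [512.9, -140.2, 4.9]
ee_rot: [-0.003, 0.766, 0.643, -0.002]
contact_force: [-1.9, 0.7, 7.4]
finger_gap: 59.1
```

Emit:
move_arm(steps="0 0 -1 0; 0 0 -4 0; 0 0 -8 0; 0 0 -12 0; 0 0 -16 0; 0 0 -17.5 0; 0 0 -17.5 0; 0 0 -17.5 0")

```text
clock: 19.27
position: [512.9, -140.0, 178.2]
ee_rot: [-0.004, 0.766, 0.643, -0.003]
contact_force: [0.0, -0.2, -4.2]
finger_gap: 59.3
```

Run:
```python
from h import *
print(st()[0],st()[2])
plan([532.2,91.2,182],-0.185+np.pi/2)
# tilt of tool axis
print(st()[1][:,2])
z,d,C=grab('wrist'); P=pts(d,C); p,M,f,s=st(); T=(P-p)@M
cv2.imwrite('pics/w8.png',z)
k=(d>0)&(abs(T[...,0])<35)&(abs(T[...,1])<34)&(T[...,2]<-20)&(T[...,2]>-85); q=T[k]; print(len(q),np.percentile(q,[1,50,99],axis=0).round(1))
```

```text
[ 512.94432252 -140.00108218  178.23887534] 1.3966403322588743
plan [532.2, 91.2, 182] 1.386 -> [23.1  -2.11 -0.36] 0.011
[-0.00951563  0.00156228 -0.9999535 ]
14535 [[-16.5 -32.5 -81.6]
 [ 11.    0.4 -75.1]
 [ 18.2  32.6 -22.5]]
```

View pics/w8.png

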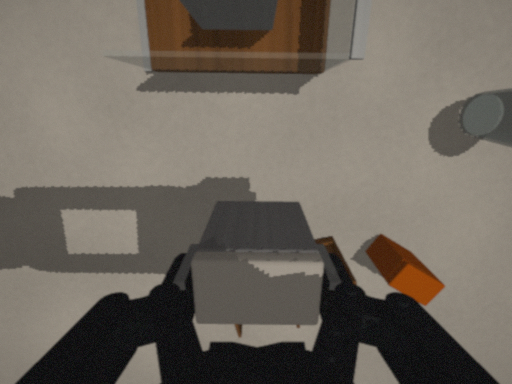

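The canister is held upright by its long ends. The lid spans (193–322, 250–322), and the case edge is at the top of the picture.

Emit:
move_arm(steps="3 -0.3 0 0.011; 7 -0.6 0 0.011; 12 -1.1 0 0.011; 17 -1.6 0 0.011; 21 -1.9 0 0.011; 23.1 -2.1 0 0.011; 23.1 -2.1 0 0.011; 23.1 -2.1 0 0.011")

```text
clock: 20.32
position: [531.6, 90.6, 177.3]
ee_rot: [-0.004, 0.769, 0.639, -0.004]
contact_force: [-0.2, -0.2, -3.6]
finger_gap: 59.7
```

```bash
cat > fit.py <<'E'
from h import *
im,d,C=grab('wrist'); P=pts(d,C); p,M,f,s=st(); T=(P-p)@M; cv2.imwrite('pics/w9.png',im)
k=(d>0)&(abs(T[...,0])<35)&(abs(T[...,1])<34)&(abs(T[...,2]+75)<4); q=P[k]; 
rt=cv2.minAreaRect(T[k][:,:2].astype(np.float32)); r=cv2.minAreaRect(q[:,:2].astype(np.float32)); print('lid tool',rt,np.median(T[k][:,2])); print('lid world',r)
a=-0.185; ex=np.array([np.cos(a),np.sin(a)]); ey=np.array([-ex[1],ex[0]]); o=np.array([527.8,67.6])+24*ey
e=np.array(r[0])-o; print('offset in bay x,y',e@ex,e@ey,p,f,s['contact_force'])
for n,(z0,z1) in dict(div=(117,123)).items():
    m=(d>0)&(P[...,2]>z0)&(P[...,2]<z1)&(abs(P[...,0]-530)<60)&(abs(P[...,1]-70)<75)&~k; g=P[m]
    if len(g): print(n,len(g),cv2.minAreaRect(g[:,:2].astype(np.float32)))
E
python3 fit.py
```

```text
lid tool ((0.27441978454589844, -0.06249237060546875), (37.28517532348633, 67.88321685791016), 0.11486534774303436) -75.17891751837976
lid world ((532.5682373046875, 90.52000427246094), (37.2863883972168, 67.87907409667969), 79.24911499023438)
offset in bay x,y 0.4708179640177463 -0.5939962127619857 [531.75112116  90.32257132 177.55710969] 1.3851506424921332 [-0.50745598 -0.53714941 -4.32178947]
div 440 ((536.4378662109375, 114.86112976074219), (4.24161434173584, 74.9896469116211), 79.35120391845703)
```

View pics/w9.png

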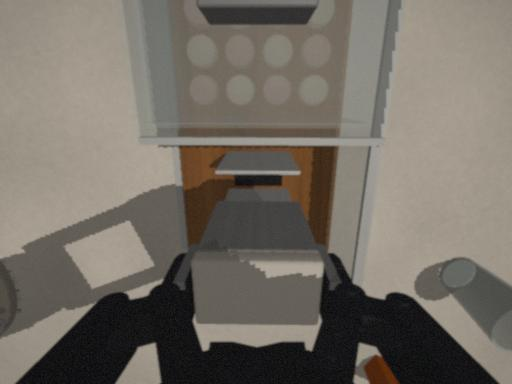

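The lid is centred in the bay to within 0.6 mm, and the divider at (258,165) is where it was expected. I'm lowering it.

Emit:
move_arm(steps="0.05 0.05 2 0; 0.05 0.05 4 0; 0.05 0.1 5 0; 0.05 0.1 6 0; 0.05 0.1 7 0; 0.05 0.1 8 0; 0.05 0.1 8 0")

```text
clock: 21.25
position: [531.3, 90.7, 96.8]
ee_rot: [-0.004, 0.77, 0.639, -0.005]
contact_force: [-0.3, 0.4, -4.6]
finger_gap: 59.5
```

```bash
python3 fit.py
```

```text
lid tool ((-0.019380569458007812, -0.15462493896484375), (37.12833786010742, 67.92820739746094), 0.8500973582267761) -74.89029640684053
lid world ((532.4857788085938, 90.66203308105469), (37.12642288208008, 67.89300537109375), 78.5298080444336)
offset in bay x,y 0.36364081203281007 -0.4695589026777471 [531.72509039  90.74114435  97.28117872] 1.3852547570897256 [-0.05999621 -0.04635557 -3.94192944]
div 1912 ((527.682861328125, 67.76719665527344), (100.95296478271484, 75.76769256591797), 79.27899169921875)
```

Free of contact and well centred; bottom is at about 92 mm, 70 mm to go.

Emit:
move_arm(steps="0.03 0 1.5 0; 0.03 0.05 3 0; 0.03 0.05 4.5 0; 0.03 0.05 5.5 0; 0.03 0.05 6.2 0; 0.03 0.05 6.6 0; 0.03 0.05 6.6 0")

```text
clock: 22.18
position: [531.5, 91.0, 31.2]
ee_rot: [-0.004, 0.77, 0.639, -0.004]
contact_force: [0.1, 0.5, -3.3]
finger_gap: 59.8
```

Emit:
move_arm(steps="0 0 0.15 0; 0 0 0.3 0; 0 0 0.3 0; 0 0 0.3 0")

```text
clock: 22.68
position: [531.5, 91.0, 28.3]
ee_rot: [-0.004, 0.77, 0.639, -0.004]
contact_force: [0.8, -0.3, -4.9]
finger_gap: 59.5
```

Emit:
move_arm(steps="0 0 0.1 0; 0 0 0.2 0; 0 0 0.2 0; 0 0 0.2 0")

```text
clock: 23.18
position: [531.6, 91.1, 27.0]
ee_rot: [-0.004, 0.77, 0.639, -0.004]
contact_force: [-3.5, -0.5, 6.8]
finger_gap: 59.5
```

It's seated. I'll hold briefly, release, and rise.

Emit:
move_arm(steps="0 0 0 0; 0 0 0 0; 0 0 0 0")

```text
clock: 23.55
position: [531.7, 91.1, 27.1]
ee_rot: [-0.004, 0.77, 0.639, -0.004]
contact_force: [-0.6, 0.9, -0.2]
finger_gap: 59.2
```

Emit:
move_arm(steps="0 0 0 0; 0 0 0 0; 0 0 0 0; 0 0 -1 0; 0 0 -4 0; 0 0 -8 0; 0 0 -12 0; 0 0 -16 0", jaw=0)

```text
clock: 24.55
position: [533.5, 90.9, 189.1]
ee_rot: [-0.004, 0.77, 0.639, -0.004]
contact_force: [0.5, -0.9, 0.8]
finger_gap: 85.2
```

Run:
```python
from h import *
im,d,C=grab('wrist'); P=pts(d,C); cv2.imwrite('pics/w10.png',im)
a=-0.185; ex=np.array([np.cos(a),np.sin(a)]); ey=np.array([-ex[1],ex[0]]); o=np.array([527.8,67.6])
X=(P[...,:2]-o)@ex; Y=(P[...,:2]-o)@ey
for s in (24,-24):
    k=(d>0)&(abs(Y-s)<20)&(abs(X)<45)&(P[...,2]>94)&(P[...,2]<110); g=np.c_[X[k],Y[k]].astype(np.float32); print(s,k.sum(),np.median(P[k][:,2]) if k.any() else 0,cv2.minAreaRect(g) if k.any() else 0)
# handle
m=(d>0)&(P[...,2]>165)&(P[...,2]<182)&(P[...,1]>150); 
if m.any(): print('handle',cv2.minAreaRect(P[m][:,:2].astype(np.float32)))
print(st()[0],st()[2]); plan([558.6,229.2,195],-0.185)
```

```text
24 1940 102.34943522404754 ((0.3959522247314453, 23.283220291137695), (36.098751068115234, 59.897640228271484), 89.91016387939453)
-24 1354 100.41100972180789 ((-2.4761619567871094, -25.250728607177734), (60.08905029296875, 29.736164093017578), 0.581758975982666)
handle ((557.6754760742188, 227.01315307617188), (8.475358963012695, 69.7643814086914), 79.22545623779297)
[536.45952654  91.36515141 194.48000625] 1.3852797683491411
plan [558.6, 229.2, 195] -0.185 -> [13.96 -0.37 -0.03] 1.57
```

The canister stands at (0.4, 23.3) in the bay frame against a target of (0, 24), with its top at 102 mm. Next I go to the fin.

Emit:
move_arm(steps="1.5 0 0 0.18; 3.5 0 0 0.36; 5.5 -0.1 0 0.54; 7.5 -0.1 0 0.72; 9.5 -0.2 0 0.9; 11.5 -0.3 0 1.08; 13 -0.4 0 1.26; 14 -0.4 0 1.44", jaw=60)

```text
clock: 25.6
position: [558.3, 230.5, 195.2]
ee_rot: [-0.001, 1.0, -0.03, -0.002]
contact_force: [0.2, -0.2, 0.1]
finger_gap: 65.6
```

```bash
python3 -c "
from h import *
plan([558.8,229.3,107],-0.185)"
```

```text
plan [558.8, 229.3, 107] -0.185 -> [0.09 0.13 8.82] 0.125
```

Emit:
move_arm(steps="0.1 0.1 0.5 0.125; 0.1 0.1 3 0.125; 0.1 0.1 6 0.125; 0.1 0.1 8 0.125; 0.1 0.1 8.8 0.125; 0.1 0.1 8.8 0.125")

```text
clock: 26.35
position: [558.9, 229.6, 107.3]
ee_rot: [-0.001, 0.996, -0.092, -0.002]
contact_force: [0.1, -0.3, 1.3]
finger_gap: 65.3
```

Emit:
move_arm(steps="0 0 0 0; 0 0 0 0; 0 0 0 0; 0 0 0 0", jaw=255, grip_force=30)

```text
clock: 26.85
position: [559.2, 229.7, 108.0]
ee_rot: [-0.001, 0.996, -0.093, -0.002]
contact_force: [-0.9, -1.0, 5.9]
finger_gap: 11.6
```

Emit:
move_arm(steps="0 2 0 0; 0 5 0 0; 0 8 0 0; 0 11 0 0; 0 14 0 0; 0 15.5 0 0; 0 16 0 0; 0 16 0 0")

```text
clock: 27.85
position: [529.3, 71.7, 107.9]
ee_rot: [-0.001, 0.996, -0.093, -0.002]
contact_force: [-4.2, -1.0, 6.8]
finger_gap: 11.9
```

Emit:
move_arm(steps="0 0.2 0 0; 0 0.3 0 0; 0 0.4 0 0; 0 0.4 0 0")

```text
clock: 28.35
position: [528.5, 67.8, 108.0]
ee_rot: [-0.001, 0.996, -0.093, -0.002]
contact_force: [-2.7, 3.1, 3.2]
finger_gap: 11.5
```

Emit:
move_arm(steps="0 0.1 0 0; 0 0.2 0 0; 0 0.2 0 0")

```text
clock: 28.72
position: [528.5, 67.5, 108.0]
ee_rot: [-0.002, 0.996, -0.093, -0.002]
contact_force: [0.5, 12.0, 0.9]
finger_gap: 11.2
```

Stop reached: 12 N with the position holding. I'll release, retreat and check.

Emit:
move_arm(steps="0 0 0 0; 0 0 0 0; 0 0 0 0; 0 0 -3 0; 0 0 -8 0; 0 0 -13 0; 0 0 -17 0; 0 0 -17 0", jaw=60)

```text
clock: 29.72
position: [530.9, 66.7, 281.4]
ee_rot: [-0.003, 0.996, -0.093, 0.001]
contact_force: [-0.3, 0.2, -0.7]
finger_gap: 65.1
```

Run:
```python
from h import *
im,d,C=grab('wrist'); P=pts(d,C); cv2.imwrite('pics/w11.png',im)
m=(d>0)&(P[...,2]>165)&(P[...,2]<182)&(abs(P[...,1]-70)<60); print('handle',cv2.minAreaRect(P[m][:,:2].astype(np.float32)))
print(st()[0],st()[3]['contact_force'],st()[3]['finger_gap'])
t,_,_=grab('top'); 
for l in ('tin','tumbler','bottle','guard_handle','canister'): print(l,[(np.round(r['xyz']).tolist(),round(r['conf'],2)) for r in manip.look_for(l,'top')][:2])
```

```text
handle ((528.2626342773438, 67.35906219482422), (11.35810375213623, 69.27449798583984), 79.20868682861328)
[529.72460961  66.59170257 279.23931682] [ 0.38827231 -0.0401982  -0.92543714] 65.22237722439141
tin [([490.0, -278.0, 79.0], 0.54)]
tumbler [([809.0, -123.0, 62.0], 0.76)]
bottle [([429.0, 497.0, 130.0], 0.87), ([532.0, 208.0, 126.0], 0.52)]
guard_handle [([477.0, 72.0, 133.0], 0.72)]
canister []
```

View pics/w11.png

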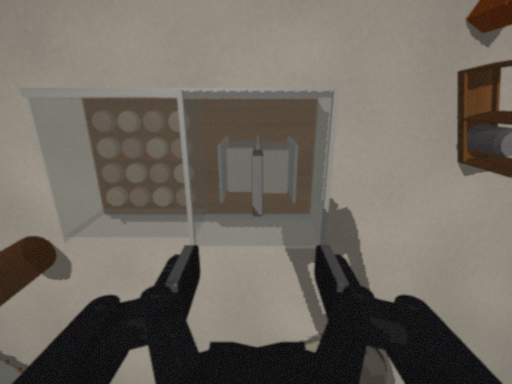

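The guard is shut: the fin is at (528.3, 67.4) against the shut point (527.8, 67.6). Both canisters stand in their bays, at about (240,165) and (275,165). The carrier now holds only the tin, and the arm is clear.

```bash
python3 -c "
from rig import manip
manip.sign_off()"
```

```text
the job is handed in; nothing more can be done
```

The job is done and handed in at about 30 s on the robot's clock, against the 72 s limit; no verdict is reported.

**What I did:** I slid the guard open by its fin. I took the canister from the carrier by its narrow sides and set it down on the table. Then I gripped it again by its ends and lowered it, still held, onto the pad. I released it there and slid the guard shut against its stop, which pushed back with 12 N.

**Last checks:**
- **Canister:** it stood 0.4 mm along the bay and 0.7 mm across it from the bay centre, with its lid at 102 mm, as expected. This was measured just before shutting the guard. The last picture still shows both canisters in their bays.
- **Guard:** the fin is within 0.5 mm of its shut position.
- **Bystanders:** the tin, tumbler and bottle were found within about 5 mm of where they started, which is within the detector's accuracy. I did not measure how far the resident canister moved; it was standing in its bay in the last picture.

**What disagreed:**
- **Fingertips:** they really sit about 42 mm behind the reported TCP. My first grip closed just above the fin and touched nothing. I measured the offset from the depth image and corrected for it from then on.
- **Handle finder:** the top-camera detector's last reading for the handle was about 50 mm off. I relied on the depth measurement and the stop force instead.

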